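Level the slab roller with its click-stop thickness wheels

TASK

The slab roller is set thick at one end and thin at the other. With a fingertip on each of the two big black knurled wheels above its end frames, turn that wheel round until its one long line clicks in at the wheel's fixed pointer, so that both ends are set alike. Then take the hand away, and leave the pots and tools on the machine and the bench where they are.

Things in the scene. Friction and masses are not known exactly. Their poses are not given: they have to be found in the camera images.
- wheel_left (a joint): left thickness wheel, rad; grows as it turns clockwise seen from above. Spring clicks at 0, 0.524, 1.047, 1.571 and 2.094 (every 30 degrees; stops at -0.15 and 2.24). The long line stands at the pointer at 1.047. It starts at or near 0 or 0.524. Breaking out of a click takes about 0.11 N m (2.3 N along the rim); past half-way it snaps into the next and stays there
- wheel_left_center (a point): centre of the left (+y) wheel, on its upright axis, half-way up its rim: a black knurled disc 97 mm across, 26 mm thick (13 mm below to 13 mm above this point), too wide to grip; ribs 2 mm proud, 10 mm apart. It stands 12 mm clear of the cap plate below. Five white radial lines on its flat top, 30 degrees apart: the third is long (30 mm), the others short. Free all round but at the pointer
- pointer_left (a point): tip of the fixed pointer of the left wheel: a small metal bar 5 mm wide on a post, level with the wheel's top, 51 mm from the wheel's axis on the side away from the robot (along the machine's +x)
- wheel_right (a joint): right thickness wheel, rad; grows as it turns clockwise seen from above. Spring clicks at 0, 0.524, 1.047, 1.571 and 2.094 (every 30 degrees; stops at -0.15 and 2.24). The long line stands at the pointer at 1.047. It starts at or near 1.571 or 2.094. Breaking out of a click takes about 0.11 N m (2.3 N along the rim); past half-way it snaps into the next and stays there
- wheel_right_center (a point): centre of the right (-y) wheel, on its upright axis, half-way up its rim: a black knurled disc 97 mm across, 26 mm thick (13 mm below to 13 mm above this point), too wide to grip; ribs 2 mm proud, 10 mm apart. It stands 12 mm clear of the cap plate below. Five white radial lines on its flat top, 30 degrees apart: the third is long (30 mm), the others short. Free all round but at the pointer
- pointer_right (a point): tip of the fixed pointer of the right wheel: a small metal bar 5 mm wide on a post, level with the wheel's top, 51 mm from the wheel's axis on the side away from the robot (along the machine's +x)
- slab_roller: table-top slab roller, fixed to the table: a bed 440 x 340 mm, its top 50 mm up; a steel roller across it 76 mm thick (along y); a grey end frame at each end of the roller, 152 mm high, with the thickness wheels on top at 0, +-200 mm; a hand crank on the right (-y) end, below the wheels. Origin under the centre of the bed; x along the bed away from the robot, y to the left wheel, z up
- cup: brown cup, 72 mm wide, 75 mm high, on the near half of the bed; origin under its foot
- guide_strip: wooden strip 30 x 260 x 10 mm lying on the far half of the bed; origin under its centre
- brush: brush 150 mm long lying on the near half of the bed; origin under its middle
- vase: grey bud vase 80 mm wide, 125 mm high, on the table beside one of the end frames; origin under its foot
- jar: white lidded jar 60 mm wide, 90 mm high, on the table beside the other end frame; origin under its foot
- mug: brown mug 80 mm wide, 90 mm high, on the far half of the bed; origin under its foot

How it is judged:
At the end, for the whole second after the job is handed in: both wheels rest in the click where the long line stands at the pointer (joint 1.047 within 0.1 rad, still), and every pot and tool is within 20 mm of where it stood (value of joint wheel_left between 0.947 and 1.147 rad and velocity of joint wheel_left between -0.1 and 0.1 rad/s and value of joint wheel_right between 0.947 and 1.147 rad and velocity of joint wheel_right between -0.1 and 0.1 rad/s and distance of each of cup, guide_strip, brush, vase, jar, mug from where it was at the start of the episode below 0.02 m); the robot touches nothing.
It fails at once if a pot or tool on the machine or the bench is lifted, carried or pushed more than 20 mm (distance of any of cup, guide_strip, brush, vase, jar, mug from where it was at the start of the episode above 0.02 m).
It fails at once if a pot is tipped (angle between any of cup, vase, jar, mug's own z axis and vertical above 0.35 rad).
It also fails if it takes over 61 s, if anything falls off the work surface, if the arm or the gripper's body presses on something with over 40 N, if the wrist force passes 120 N, or if a joint passes its speed limit or range.

ROBOT

A 6-joint arm with a two-finger parallel gripper is mounted at the origin on the work surface. World frame = base frame: x ahead of the robot, y to its left, z up, the work surface at z = 0. Lengths are in m, angles in rad, forces in N, time in s.
With the tool pointing down it reaches from about 0.35 to 0.975 m from the base axis. Payload 4.9 kg.
Tool frame: the origin (TCP) lies on the centre line of the jaws, within the pads' length; the fingertips stand 22 mm ahead of it and the grasp point (between the pads) lies 3 mm ahead of it (manip.tcp_to_tips is the distance from the TCP to the fingertips, in m); z points along the fingers, x is the direction in which the jaws open and shut, and the axes are right-handed (so a half turn about z gives the same grasp; the last joint's range is limited). The gripper opens to 85 mm and grips with 20 to 120 N. Pads are 22 mm wide; open, the fingers measure 114 mm over their backs; the gripper's body (76 mm by 85 mm) begins 54 mm behind the grasp point. The pads swing forward as they close: fully open they stand 13 mm farther back than shut.
Start: joints at [-1.24, 0.053, 1.613, -0, 1.476, -0.119], TCP at [0.272, -0.563, 0.232] pointing down, gripper open.
Joint ranges: [-3.01, 3.01], [-1.01, 2.22], [0.06, 2.58], [-1.02, 4.17], [0.09, 2.62], [-3.14, 3.14]. Speed limits (rad/s): [2.57, 2.57, 3.14, 3.14, 3.14, 3.14].

INTERFACE

Orientations are given as a unit quaternion [w, x, y, z].
In Python, from plant import manip gives the robot as it stands.
- The arm moves only by the shell command python3 -m pendant 'ROWS'. ROWS is a JSON object of lists of equal length, an entry for each row: "linear": the shift along the tool's x, y, z in cm, a list of three; "rotation": the turn, a rotation vector about the tool's x, y, z in degrees, a list of three; "grip": the closure, from 0 (fully open) to 1 (shut). A call has exactly 10 rows; each row is the pose to reach, as a shift and turn from the pose commanded when the call began, along the tool's axes at that moment; what a row does not reach only later rows make up. A row lasts 1/12 s, in which the tool goes at most 41.7 mm and 7.16 degrees, less where a joint would pass 70% of its speed; a pose out of reach is approached as far as the arm can. A call with a gripper value outside its range is refused whole. The fingers move at their own pace and stop on an object; the grip force is fixed at half the most. Time passes only in rows, so rows that repeat a pose let the fingers close, or fill a call up. It gives the time, the measured TCP pose, the force and the opening at its end, in the units of the state.
- manip.state(): the state, without advancing time (a new reading comes with each control period).
- manip.grab_frame(name): name is "scene" or "top"; returns the picture (480x640x3 uint8, red, green, blue); there is no depth.
- manip.calibration(name): a dict with "fx", "fy", "cx", "cy" (pixels), "cam_to_world" (4x4, takes a point from camera to world coordinates). Camera axes: x right, y up, looking along -z (the intrinsics and any distortion apply to the point x, -y, -z); pixel columns grow to the right and rows downward; lengths in m; the calibration is good to about 2 mm. A picture is of the moment at which its call begins. calibration takes no time and is no camera call.
- manip.job_done(): hands the job in, once; it reports no verdict.
The state is a dict: "time": time; "joint_pos": joint angles; "joint_vel": joint speeds; "joint_efforts": joint torques, N m; "tool_pos": TCP position; "tool_rot": TCP orientation; "contact_force": force on the tool from outside, world axes, zero at the start; "ft_torque": the same for the moment, N m; "gripper_width": opening from 0.0 (shut) to 1.0 (fully open).
Only numpy, scipy, OpenCV 4.12 (cv2) and the standard library are available. Lean on these libraries where they do the work, as an engineer would, in place of code of your own. Each camera call takes 0.05 s, during which the arm holds its last target. There are 200 camera calls.

## Working session

There is one attempt and no reset: what is moved stays moved. The work goes in short steps, Python scripts to look and compute and a shell command to move; the robot and the scene stay as the last step left them, time stands still between calls to the robot, and variables do not carry over. Pictures are saved under pics/ and viewed, about 8 in all and at most 12, crops included, and the job is handed in when it is done.

```bash
mkdir -p pics; python3 - <<'E'
from plant import manip
import cv2,numpy as np
s=manip.state();print(s['time'],s['tool_pos'],s['tool_rot'],s['gripper_width'])
for n in("scene","top"):
    f=manip.grab_frame(n);cv2.imwrite(f"pics/{n}0.png",f[:,:,::-1]);c=manip.calibration(n);print(n,{k:np.round(v,3).tolist() for k,v in c.items()})
E
```

```text
0.0 [ 0.27152366 -0.56224063  0.23063262] [-6.46296044e-04  8.46996004e-01 -5.31598228e-01 -8.21967177e-04] 1.000315298915694
scene {'fx': 458.791, 'fy': 458.791, 'cx': 320.153, 'cy': 240.641, 'cam_to_world': [[-0.22, -0.712, 0.667, 1.218], [0.976, -0.158, 0.153, 0.134], [-0.004, 0.685, 0.729, 0.819], [0.0, 0.0, 0.0, 1.0]]}
top {'fx': 491.644, 'fy': 491.644, 'cx': 320.89, 'cy': 239.933, 'cam_to_world': [[0.023, 0.996, -0.085, 0.476], [-1.0, 0.023, -0.007, -0.014], [-0.005, 0.085, 0.996, 1.158], [0.0, 0.0, 0.0, 1.0]]}
```

View pics/top0.png

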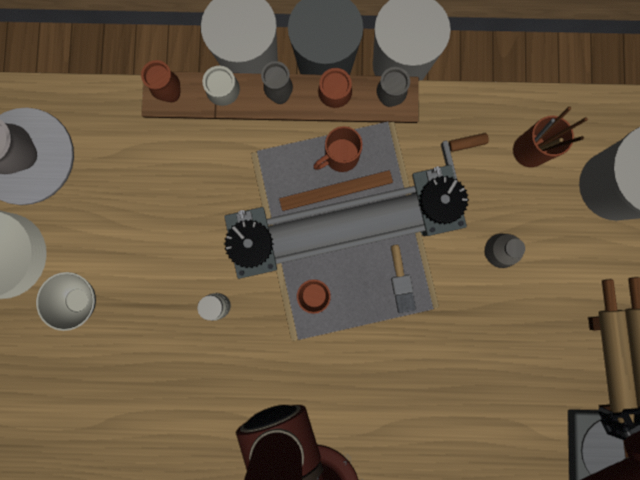

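View pics/scene0.png

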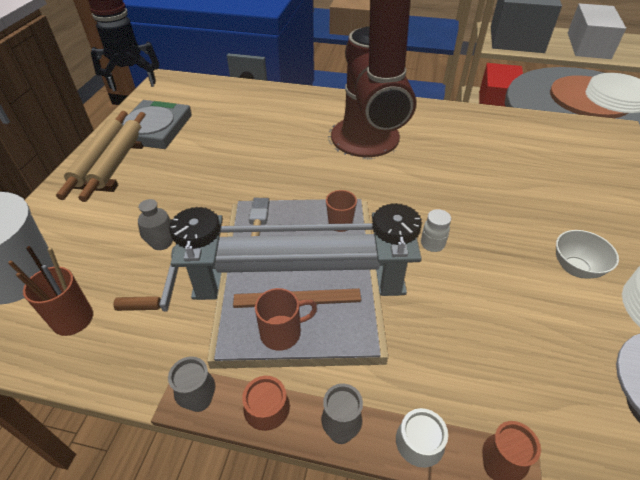

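The top view shows the left wheel at about (249,243) and the right wheel at about (443,199). The jar is at (212,307) and the vase at (505,250). Next I triangulate the wheels and enlarge both tops.

```bash
cat > h.py <<'E'
from plant import manip
import cv2,numpy as np
def ray(n,u,v):
    c=manip.calibration(n);T=np.array(c['cam_to_world'])
    d=T[:3,:3]@np.array([(u-c['cx'])/c['fx'],-(v-c['cy'])/c['fy'],-1]);return T[:3,3],d
def onz(n,u,v,z):
    o,d=ray(n,u,v);return o+d*(z-o[2])/d[2]
def tri(a,b):
    (o1,d1),(o2,d2)=a,b
    t=np.linalg.lstsq(np.c_[d1,-d2],o2-o1,rcond=None)[0]
    p,q=o1+t[0]*d1,o2+t[1]*d2;return (p+q)/2,np.linalg.norm(p-q)
def proj(n,p):
    c=manip.calibration(n);T=np.linalg.inv(np.array(c['cam_to_world']));q=T[:3,:3]@p+T[:3,3]
    return np.array([c['cx']+c['fx']*q[0]/-q[2],c['cy']-c['fy']*q[1]/-q[2]])
def rectify(n,c,z,half=0.08,px=400):
    # metric picture on plane z: up=+x world, left=+y world
    w=[(c[0]+half,c[1]+half),(c[0]+half,c[1]-half),(c[0]-half,c[1]-half),(c[0]-half,c[1]+half)]
    src=np.float32([proj(n,np.array([*a,z])) for a in w]);dst=np.float32([[0,0],[px,0],[px,px],[0,px]])
    return cv2.getPerspectiveTransform(src,dst)
E
python3 - <<'E'
from h import *
t=cv2.imread('pics/top0.png');s=cv2.imread('pics/scene0.png')
def blob(im,c,r=32):
    m=np.zeros(im.shape[:2],np.uint8);cv2.circle(m,c,r,255,-1)
    m&=((im.max(2)<45)*255).astype(np.uint8)
    m=cv2.morphologyEx(m,cv2.MORPH_OPEN,np.ones((3,3)))
    k=max(cv2.findContours(m,0,1)[0],key=cv2.contourArea);return cv2.fitEllipse(cv2.convexHull(k))
P=[]
for a,b in(((249,243),(397,223)),((443,199),(195,227))):
    ea,eb=blob(t,a),blob(s,b);p,e=tri(ray('top',*ea[0]),ray('scene',*eb[0]));print(ea,eb,p.round(4),round(e,4));P.append(p)
d=P[0]-P[1];print(np.hypot(*d[:2]),np.degrees(np.arctan2(-d[0],d[1])))
rows=[]
for n,im in(('top',t),('scene',s)):
    rows.append(np.hstack([cv2.warpPerspective(im,rectify(n,p,0.19,.08,300),(300,300),flags=cv2.INTER_CUBIC) for p in P]))
cv2.imwrite('pics/rect.png',cv2.convertScaleAbs(np.vstack(rows),alpha=1.6))
for nm,uv,z in(('jar',(211,306),.09),('vase',(512,247),.125),('mug',(343,148),.14),('cup',(314,296),.125),('vbody',(500,252),.05)):print(nm,onz('top',*uv,z).round(3))
E
```

```text
((248.58859252929688, 243.6082000732422), (46.78042984008789, 47.65169906616211), 174.91140747070312) ((383.2486877441406, 234.6497802734375), (8.917527198791504, 20.417701721191406), 124.90620422363281) [0.5533 0.1281 0.1459] 0.0282
((442.6177062988281, 199.966796875), (47.00289535522461, 48.77277755737305), 81.0405502319336) ((205.16787719726562, 235.30116271972656), (16.175121307373047, 34.33094024658203), 55.75133514404297) [ 0.6462 -0.2454  0.1551] 0.0207
0.3848332305639998 13.970371967415712
jar [0.418 0.227 0.09 ]
vase [ 0.558 -0.409  0.125]
mug [ 0.758 -0.049  0.14 ]
cup [0.446 0.005 0.125]
vbody [ 0.552 -0.41   0.05 ]
```

View pics/rect.png

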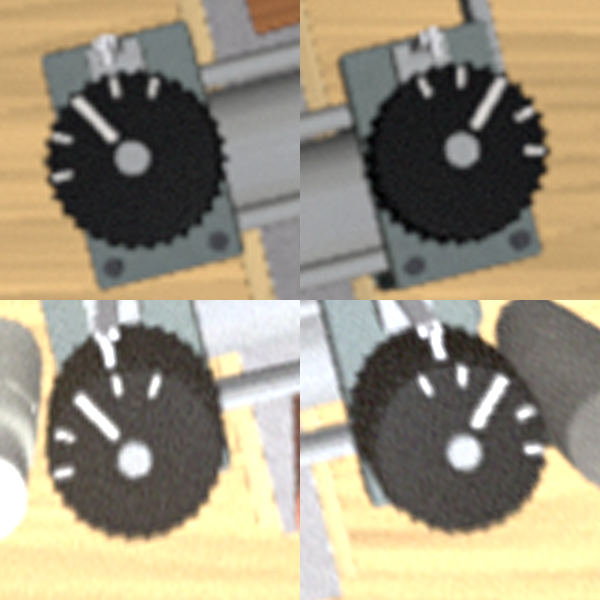

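Both hubs project to the same point in the two views at z = 0.19. That puts the left centre at about (0.549, 0.137) and the right at about (0.646, -0.252), 0.401 m apart, with the machine yawed about 14°.

- **Left wheel:** the long line is about 30° counter-clockwise of the pointer, so it needs one click clockwise.
- **Right wheel:** the long line is about 42° clockwise of the pointer, so it needs a counter-clockwise turn and then another look.

I'll use the corner of the shut fingers on the near side of each rim. First I go to a standoff at the right wheel.

```bash
python3 -m pendant '{"linear":[[-1.3,-3.8,0],[-2.6,-7.6,0],[-4,-11.4,0],[-5.4,-15.2,0],[-6.7,-19,0],[-8,-22.8,0],[-9.4,-26.6,0],[-10.8,-30.4,0],[-12.1,-34.2,0],[-13.5,-38.4,0]],"rotation":[[0,0,-5],[0,0,-10],[0,0,-15],[0,0,-20],[0,0,-25],[0,0,-30],[0,0,-35],[0,0,-41],[0,0,-41],[0,0,-41]],"grip":[1,1,1,1,1,1,1,1,1,1]}'
python3 - <<'E'
from h import *
from scipy.spatial.transform import Rotation as R
f=manip.grab_frame('top');c=np.array([.6,-.262]);
g=manip.grab_frame('scene')
M=[cv2.warpPerspective(im,rectify(n,c,z,.12,400),(400,400),flags=cv2.INTER_CUBIC) for n,im,z in(('top',f,.19),('scene',g,.19))]
cv2.imwrite('pics/a.png',cv2.convertScaleAbs(np.hstack(M)[:,:,::-1],alpha=1.6))
s=manip.state();r=s['tool_rot'];print(s['tool_pos'],s['gripper_width'],s['contact_force'],R.from_quat([*r[1:],r[0]]).as_matrix().round(3).tolist())
E
```

```text
time: 0.93
tool_pos: [0.5577, -0.2743, 0.2314]
tool_rot: [-0.0, 0.98, -0.201, -0.0]
contact_force: [0.5, -1.0, 0.5]
gripper_width: 0.001
[ 0.55989357 -0.27150128  0.2311869 ] -0.004296205670283186 [-0.66796594  0.77506292 -0.07109339] [[0.922, -0.388, 0.0], [-0.388, -0.922, 0.002], [-0.0, -0.002, -1.0]]
```

View pics/a.png

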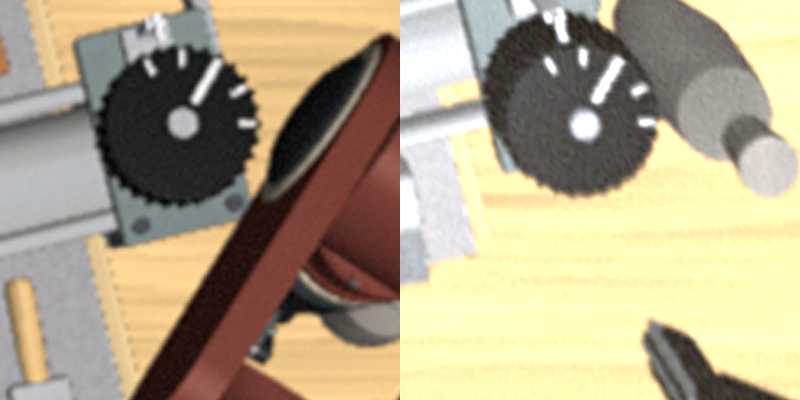

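The wheel's lines confirm the right wheel is about 46° from its target, nearly between two clicks. Now I work out the offsets, with the finger corner going in 24° to the +y side of near.

```bash
cat >> h.py <<'E'
from scipy.spatial.transform import Rotation as Rot
Y=np.radians(14)
def tcp(C,phi,rc,z=.192,L=.0182,ca=np.radians(14.3)):
    # phi: deg, finger-corner position round wheel from near side, + toward machine +y (clockwise)
    a=Y+np.pi-np.radians(phi)
    return np.array([C[0]+rc*np.cos(a)-L*np.cos(ca),C[1]+rc*np.sin(a)-L*np.sin(ca),z])
M=np.array([[.922,-.388,0],[-.388,-.922,0],[0,0,-1]])
def off(p,p0):return (100*M.T@(p-p0)).round(2).tolist()
CR=(.645,-.251);CL=(.549,.137)
E
python3 - <<'E'
from h import *
s=manip.state();p0=s['tool_pos'];print(p0)
p0=np.array([.5588,-.274,.2312])  # commanded approx
a=tcp(CR,24,.060,.23);print('above',off(a,p0))
for rc in(.060,.052,.047,.045):print(rc,off(tcp(CR,24,rc),p0))
b=tcp(CR,24,.046)
for phi in range(24,-25,-6):print(phi,off(tcp(CR,phi,.046),b))
print('out',off(tcp(CR,-24,.062),b))
E
```

```text
[ 0.55989357 -0.27150128  0.2311869 ]
above [-0.25, -3.03, 0.12]
0.06 [-0.25, -3.03, 3.92]
0.052 [0.53, -3.21, 3.92]
0.047 [1.02, -3.32, 3.92]
0.045 [1.21, -3.37, 3.92]
24 [0.0, 0.0, 0.0]
18 [0.13, 0.46, 0.0]
12 [0.31, 0.91, 0.0]
6 [0.54, 1.34, 0.0]
0 [0.8, 1.74, 0.0]
-6 [1.11, 2.11, 0.0]
-12 [1.46, 2.44, 0.0]
-18 [1.84, 2.74, 0.0]
-24 [2.24, 3.0, 0.0]
out [1.46, 4.39, 0.0]
```

```bash
python3 -m pendant '{"linear":[[-0.2,-3,0],[-0.2,-3,1.5],[-0.2,-3,3],[-0.2,-3,3.9],[-0.2,-3,3.9],[0.1,-3.1,3.9],[0.5,-3.2,3.9],[0.8,-3.25,3.9],[1.0,-3.3,3.9],[1.0,-3.3,3.9]],"rotation":[[0,0,0],[0,0,0],[0,0,0],[0,0,0],[0,0,0],[0,0,0],[0,0,0],[0,0,0],[0,0,0],[0,0,0]],"grip":[1,1,1,1,1,1,1,1,1,1]}'
python3 - <<'E'
from h import *
f=manip.grab_frame('top');c=np.array([.6,-.262]);
g=manip.grab_frame('scene')
M_=[cv2.warpPerspective(im,rectify(n,c,.19,.12,400),(400,400),flags=cv2.INTER_CUBIC) for n,im in(('top',f),('scene',g))]
cv2.imwrite('pics/b.png',cv2.convertScaleAbs(np.hstack(M_)[:,:,::-1],alpha=1.6))
s=manip.state();print(s['tool_pos'],s['contact_force'],s['ft_torque'])
print('cmd would be',tcp(CR,24,.047))
E
```

```text
time: 1.87
tool_pos: [0.5799, -0.2503, 0.1937]
tool_rot: [0.0, 0.98, -0.201, 0.001]
contact_force: [0.7, -0.2, -0.3]
gripper_width: 0.0
[ 0.57945313 -0.2499517   0.19336873] [ 0.06963527  0.09994599 -0.34831545] [0.01809998 0.00395312 0.02330576]
cmd would be [ 0.58107795 -0.24733392  0.192     ]
```

View pics/b.png

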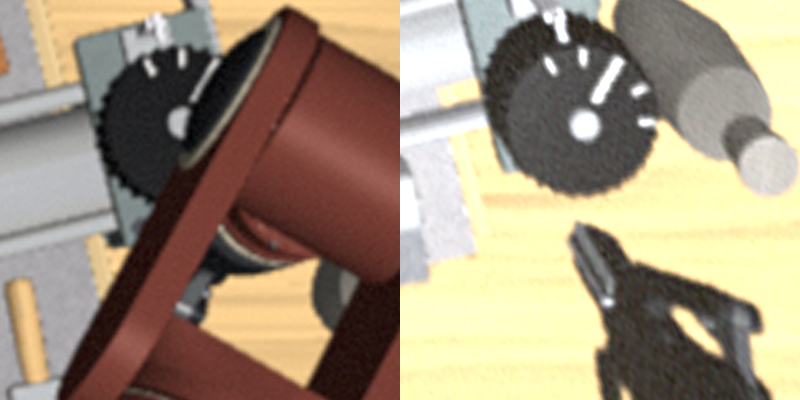

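```bash
python3 -c "
from plant import manip;print(manip.tcp_to_tips)"; python3 -m pendant '{"linear":[[0,0,0.5],[0,0,1],[0,0,1],[0.1,0,1],[0.2,-0.05,1],[0.3,-0.1,1],[0.4,-0.1,1],[0.5,-0.1,1],[0.6,-0.15,1],[0.6,-0.15,1]],"rotation":[[0,0,0],[0,0,0],[0,0,0],[0,0,0],[0,0,0],[0,0,0],[0,0,0],[0,0,0],[0,0,0],[0,0,0]],"grip":[1,1,1,1,1,1,1,1,1,1]}'
```

```text
0.022
time: 2.8
tool_pos: [0.5855, -0.2508, 0.183]
tool_rot: [0.0, 0.98, -0.201, 0.0]
contact_force: [-0.8, 0.9, -0.2]
gripper_width: -0.0
```

```bash
python3 -m pendant '{"linear":[[0.1,-0.05,0],[0.2,-0.1,0],[0.25,-0.1,0],[0.3,-0.1,0],[0.35,-0.15,0],[0.4,-0.15,0],[0.45,-0.2,0],[0.5,-0.2,0],[0.55,-0.2,0],[0.55,-0.2,0]],"rotation":[[0,0,0],[0,0,0],[0,0,0],[0,0,0],[0,0,0],[0,0,0],[0,0,0],[0,0,0],[0,0,0],[0,0,0]],"grip":[1,1,1,1,1,1,1,1,1,1]}'
```

```text
time: 3.63
tool_pos: [0.588, -0.251, 0.1835]
tool_rot: [0.0, 0.98, -0.201, -0.004]
contact_force: [-14.5, 2.1, 9.3]
gripper_width: -0.0
```

Contact: 14.5 N of radial press. Now I sweep the arc counter-clockwise by about 44°.

```bash
python3 -m pendant '{"linear":[[0.15,0.3,0],[0.3,0.55,0],[0.65,1.1,0],[1.1,1.55,0],[1.45,1.85,0],[1.85,2.1,0],[2.05,2.25,0],[2.25,2.35,0],[2.4,2.4,0],[2.4,2.4,0]],"rotation":[[0,0,0],[0,0,0],[0,0,0],[0,0,0],[0,0,0],[0,0,0],[0,0,0],[0,0,0],[0,0,0],[0,0,0]],"grip":[1,1,1,1,1,1,1,1,1,1]}'
cat >> h.py <<'E'
def look(c,name):
    g=manip.grab_frame('scene')
    cv2.imwrite(name,cv2.convertScaleAbs(cv2.warpPerspective(g,rectify('scene',c,.19,.09,400),(400,400),flags=cv2.INTER_CUBIC)[:,:,::-1],alpha=1.5))
    s=manip.state();print(s['time'],s['tool_pos'],s['contact_force'])
E
python3 -c "
from h import *
look((.625,-.251),'pics/c.png')"
```

```text
time: 4.47
tool_pos: [0.5988, -0.2846, 0.1828]
tool_rot: [0.002, 0.979, -0.202, -0.006]
contact_force: [-19.6, -2.0, 8.9]
gripper_width: -0.003
4.5167 [ 0.59882491 -0.28449112  0.18283283] [-18.7861747   -3.67916225   7.78357661]
```

View pics/c.png

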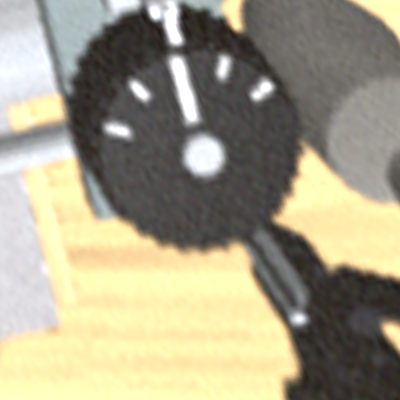

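The right wheel's long line (185,90), centre (203,155), is about 15° left of up, in line with the pointer at (175,25). It is in the target click. I withdraw and rise, then cross to the left wheel.

```bash
python3 -m pendant '{"linear":[[-0.5,0.85,0],[-1,1.7,0],[-1.5,2.55,0],[-1.5,2.55,-2],[-1.5,2.55,-4],[-1.5,2.55,-6],[-1.5,2.55,-6],[-3,0,-6],[-5,-3,-6],[-6.5,-4.5,-6]],"rotation":[[0,0,0],[0,0,0],[0,0,0],[0,0,0],[0,0,0],[0,0,0],[0,0,0],[0,0,0],[0,0,0],[0,0,0]],"grip":[1,1,1,1,1,1,1,1,1,1]}'
python3 -c "
from h import *
look((.625,-.251),'pics/d.png')
p=manip.state()['tool_pos'];print(off(np.array([.487,.104,.242]),p))"
```

```text
time: 5.35
tool_pos: [0.5614, -0.2135, 0.242]
tool_rot: [-0.001, 0.98, -0.201, -0.0]
contact_force: [0.8, -0.7, 0.2]
gripper_width: -0.002
5.4 [ 0.56042184 -0.21089318  0.2419665 ] [ 1.75638227  0.58635525 -0.18117692]
[-18.99, -26.18, -0.0]
```

```bash
python3 -m pendant '{"linear":[[-2.1,-2.9,0],[-4.2,-5.8,0],[-6.3,-8.7,0],[-8.4,-11.6,0],[-10.5,-14.5,0],[-12.6,-17.4,0],[-14.7,-20.3,0],[-16.8,-23.2,0],[-19,-26.2,0],[-19,-26.2,0]],"rotation":[[0,0,0],[0,0,0],[0,0,0],[0,0,0],[0,0,0],[0,0,0],[0,0,0],[0,0,0],[0,0,0],[0,0,0]],"grip":[1,1,1,1,1,1,1,1,1,1]}'
python3 -c "
from h import *
look((.625,-.251),'pics/d.png')
p=manip.state()['tool_pos'];C=np.array(CL);print(p)
for r in(.070,.058,.054):
  a=np.radians(208);print(r,off(np.array([C[0]+r*np.cos(a),C[1]+r*np.sin(a),.183]),p))"
```

```text
time: 6.23
tool_pos: [0.4889, 0.1048, 0.2423]
tool_rot: [-0.001, 0.98, -0.198, -0.0]
contact_force: [0.0, -0.5, -0.3]
gripper_width: 0.0
6.2833 [0.48970201 0.10241371 0.24234966] [-0.81808376  0.00304915 -0.36059802]
[0.48970201 0.10241371 0.24234966]
0.07 [-0.3, -0.06, 5.93]
0.058 [0.46, -0.99, 5.93]
0.054 [0.71, -1.3, 5.93]
```

View pics/d.png

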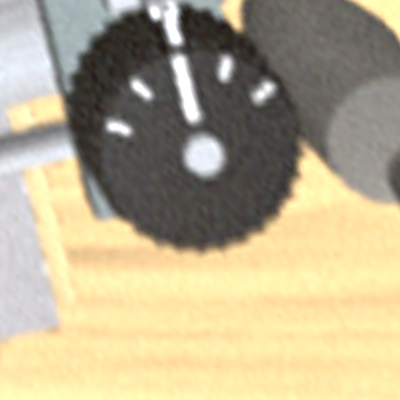

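After release the right wheel stays with its long line at the pointer. Next I lower at the left wheel and move in to contact.

```bash
python3 -m pendant '{"linear":[[-0.3,0,2],[-0.3,0,4],[-0.3,0,5.9],[-0.3,0,5.9],[0,-0.4,5.9],[0.3,-0.75,5.9],[0.45,-1,5.9],[0.55,-1.1,5.9],[0.65,-1.2,5.9],[0.7,-1.3,5.9]],"rotation":[[0,0,0],[0,0,0],[0,0,0],[0,0,0],[0,0,0],[0,0,0],[0,0,0],[0,0,0],[0,0,0],[0,0,0]],"grip":[1,1,1,1,1,1,1,1,1,1]}'
```

```text
time: 7.12
tool_pos: [0.4989, 0.1072, 0.1845]
tool_rot: [0.004, 0.98, -0.201, -0.005]
contact_force: [-18.9, -9.8, 7.4]
gripper_width: 0.0
```

```bash
python3 -m pendant '{"linear":[[-0.3,-0.3,0],[-0.57,-0.55,0],[-0.8,-0.87,0],[-1.03,-1.2,0],[-1.15,-1.4,0],[-1.25,-1.6,0],[-1.33,-1.8,0],[-1.4,-1.95,0],[-1.4,-1.95,0],[-1.4,-1.95,0]],"rotation":[[0,0,0],[0,0,0],[0,0,0],[0,0,0],[0,0,0],[0,0,0],[0,0,0],[0,0,0],[0,0,0],[0,0,0]],"grip":[1,1,1,1,1,1,1,1,1,1]}'
python3 -c "
from h import *
look((.53,.137),'pics/e.png')"
```

```text
time: 7.95
tool_pos: [0.4931, 0.1336, 0.1844]
tool_rot: [0.001, 0.98, -0.201, -0.006]
contact_force: [-17.1, 0.7, 6.7]
gripper_width: -0.005
8.0 [0.49306586 0.13357765 0.18438862] [-18.25416998   1.21597209   7.33521512]
```

View pics/e.png

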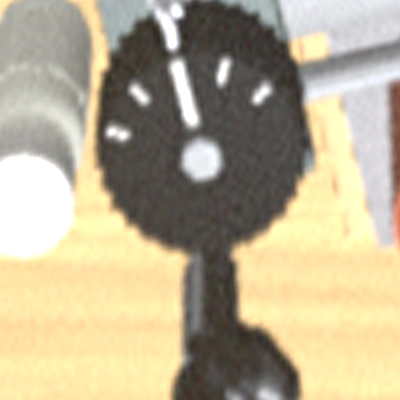

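The left long line (184,93), centre (200,160), now points at its pointer (172,35). I back straight out (world −x), rise and check both wheels.

```bash
python3 -m pendant '{"linear":[[-0.9,0.4,0],[-1.8,0.8,0],[-2.8,1.2,0],[-2.8,1.2,-2],[-2.8,1.2,-4],[-2.8,1.2,-6],[-4.6,2,-7],[-6.4,2.8,-8],[-6.4,2.8,-8],[-6.4,2.8,-8]],"rotation":[[0,0,0],[0,0,0],[0,0,0],[0,0,0],[0,0,0],[0,0,0],[0,0,0],[0,0,0],[0,0,0],[0,0,0]],"grip":[1,1,1,1,1,1,1,1,1,1]}'
python3 - <<'E'
from h import *
g=manip.grab_frame('scene')
cv2.imwrite('pics/scene1.png',g[:,:,::-1])
M_=[cv2.warpPerspective(g,rectify('scene',c,.19,.08,300),(300,300),flags=cv2.INTER_CUBIC) for c in(CL,CR)]
v=np.zeros((700,640,3),np.uint8);v[:300,:600]=cv2.convertScaleAbs(np.hstack(M_),alpha=1.5)[:,:,:];v[300:]=g[80:]
cv2.imwrite('pics/f.png',cv2.resize(v,(548,600))[:,:,::-1])
a=cv2.imread('pics/scene0.png');d=cv2.absdiff(a,g[:,:,::-1].copy()).max(2)>60
for n,(x,y,w,h) in dict(cup=(322,190,38,40),mug=(255,288,65,62),strip=(230,288,135,20),brush=(245,195,30,45),vase=(138,198,35,52),jar=(422,208,32,45)).items():print(n,d[y:y+h,x:x+w].mean().round(3))
s=manip.state();print(s['time'],s['tool_pos'],s['contact_force'])
E
```

```text
time: 8.83
tool_pos: [0.4276, 0.1323, 0.2659]
tool_rot: [-0.001, 0.98, -0.201, 0.002]
contact_force: [0.8, -1.1, 0.6]
gripper_width: 0.0
cup 0.0
mug 0.0
strip 0.0
brush 0.0
vase 0.003
jar 0.0
8.8833 [0.42750759 0.13225769 0.26485234] [ 0.84848497 -0.15055667 -0.22740892]
```

View pics/f.png

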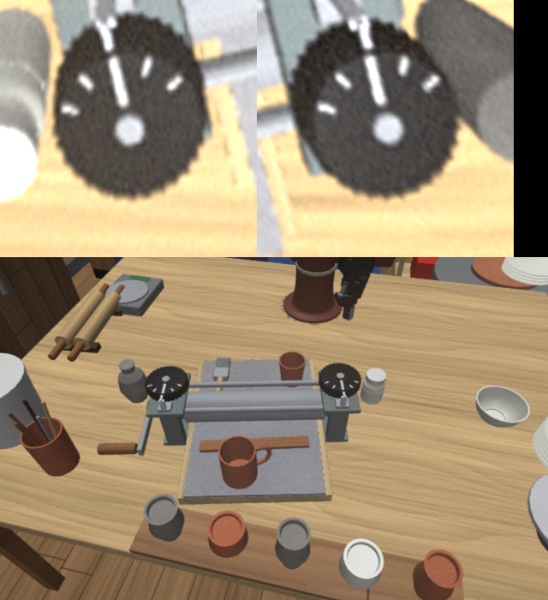

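Both long lines stand at their pointers (left (118,82) and right (376,82) in the crops). The hand is clear, and the pots and tools have not moved.

```bash
python3 -c "
from plant import manip;print(manip.job_done())"
```

```text
the job is handed in; nothing more can be done
None
```

Both thickness wheels are set with their long line at the pointer, and the job is handed in at about 9 s of the 61 s allowed. I turned each wheel by pressing the corner of the shut fingers on its near rim: the right one about 45° counter-clockwise, the left one about 30° clockwise.

**Last checks:**
- **Wheels:** in the last picture, with the hand clear, both long lines point at their pointers. I judged this by eye, because the joint angles can't be read out.
- **Pots and tools:** the picture areas of all six showed next to no change from the first picture (0 to 0.3 %).
- **Forces:** I read at most about 22 N at the wrist while pressing, and about 1 N (noise) after backing off.

**What disagreed:**
- **Right wheel start:** it looked nearly half-way between two clicks, about 45° from the target, not the 30° or 60° expected.
- **First approach:** it stopped short of the right wheel because the fingers are slimmer than I assumed. In the pictures the fingertips also looked higher than the stated 22 mm ahead of the TCP. I lowered the tool 10 mm and moved in until the force reading showed contact.
- **Wheel centres:** my first automatic fix was off by 2–3 cm between the two views, so I used the wheel hubs instead.

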